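# Dock the delivery-bag battery pack

## Task

Put the battery pack of the heated delivery bag on charge: pull the flap of the charging dock fully down, slide the pack nose first along the dock's rail until it has clicked past the catches and is fully home, then push the flap back up so that it is shut behind the pack. Never ram the pack into the dock, and leave the shaker, the tape dispenser and the bowl where they are.

Things in the scene. Friction and masses are not known exactly. Their poses are not given: they have to be found in the camera images.
- dock: Fixed grey charging dock, 144 (x) x 94 (y; 122 over side bosses) x 80 high. Origin: on the counter, mid-width; x = the way the pack slides in. Bay open at top and front: floor z=35 mm, mouth x=-55, cheeks to z=80 with inner faces y=+-29 (no room for fingers beside the pack), rigid end stop clamped anywhere from x=45 to 59, NOT measured. Home, the pack's origin is at x=-5 to 9, y=0, z=35 here.
- rail_nose (a point): Foremost point, on the top, of the aluminium T-rail on the bay floor; at dock x=-37.5, y=0, z=48 mm. The rail runs to the stop: neck 12 wide (dock z 35 to 43), head 25 wide (z 43 to 48), rounded in plan at the nose. The pack cannot go in from above, only slid in from the mouth with its underside 0 to 3 mm above the bay floor.
- catch_l (a joint): Rounded steel spring catch (36 mm across, z 48 to 68) peeping from the +y cheek to y=23, 18.5 mm before the end stop and so at an unmeasured depth; value: m pushed into the cheek. 0 = out: before the pack comes, and again when it is home. About 0.002 while the pack's nose rides on it, from 20 to 10 mm before the stop; then it snaps into the pack's side notch and holds it.
- catch_r (a joint): The same catch in the -y cheek, at y=-23. Pushing the pack along the slick bay takes 1 to 3 N, passing the two catches about 6 to 12 N; then it runs easily again until it meets the rigid stop, where the force rises steeply: that is home. Too short a push leaves it unlatched, one by position alone may ram it.
- flap (a joint): Grey front flap of the dock, hinged at its lower edge; rad: 0 upright and shut, 1.6 fully down (stop), level, top face 31 mm above the counter, clear of the pack. Starts shut or a little ajar. Hinge axis along dock y at dock x=-62, z=27 mm; swings to dock -x. Panel 8 thick, 94 wide, reaches 55 from the axis. Stiff hinge, 0.07 N m, stays where left. It cannot shut on a pack that sticks out.
- flap_tab (a point): Middle of the flap's tab (24 mm wide along the hinge, 8 thick, from 55 to 88 mm from the hinge axis), 76 mm from the axis on the flap's centre plane: the place to pinch it, along dock y. Moves with the flap; z from the hinge to the tab's end, y along the hinge. Fingers beside the tab must stay farther than 55 mm from the axis, where the panel's shoulders are.
- pack: Loose black battery pack, 100 (x) x 50 (y) x 45 high, 0.27 to 0.53 kg, upright on the mat. Origin: centre of underside; x to its nose (two brass contacts); rear end: three cross ribs on top; label in the middle. Underside: T-slot end to end, mouth 16 wide between 4 mm high lips, then 28 wide up to 16 mm. Side notches 3 deep behind rounded nose edges, to 29 mm behind the nose.
- mat: White plastic cutting mat, 200 x 160 x 3 mm, fixed to the counter, where the pack lies at first. Origin: centre of the underside. Dock and mat may be either way round, left or right.
- shaker: Bystander: glass spice shaker with a brass cap, 60 across, 120 high, loose. Origin: centre of its foot.
- taper: Bystander: green tape dispenser, 150 x 60 x 90 high, loose. Origin: centre of its foot.
- bowl: Bystander: white bowl, 150 across, 70 high, loose. Origin: centre of its foot.
There are look-alikes about, which are no part of the job. Leave any turquoise look-alike of the pack alone.

How it is judged:
By the outcome, as a careful person would: the job done as asked, in the order asked, and still so for the second after the job is handed in, with the robot touching nothing.
It also fails if it takes over 72 s, if anything falls off the work surface, if the arm or the gripper's body presses on something with over 40 N, if the wrist force passes 120 N, or if a joint passes its speed limit or range.

## Robot

A 7-joint arm with a two-finger parallel gripper is mounted at the origin on the work surface. World frame = base frame: x ahead of the robot, y to its left, z up, the work surface at z = 0. Lengths are in m, angles in rad, forces in N, time in s.
With the tool pointing down it reaches from about 0.4 to 0.9 m from the base axis. Payload 5.6 kg.
Tool frame: the origin (TCP) lies midway between the tips of the shut fingers; the grasp point (between the pads) lies 19 mm behind it; z points along the fingers, y is the line along which they close (so a half turn about z gives the same grasp; the last joint's range is limited). The gripper opens to 92 mm and grips with 3 to 60 N. Pads are 20 mm wide; open, the fingers measure 128 mm over their backs; the gripper's body (75 mm by 189 mm) begins 69 mm behind the grasp point.
Start: joints at [1.133, 0.468, -0.012, 1.603, 0.006, 1.071, -0.056], TCP at [0.25, -0.6, 0.191] pointing down, gripper open.
Joint ranges: [-2.53, 2.53], [-0.31, 2.02], [-1.57, 1.55], [0.28, 2.44], [-1.29, 4.43], [0.15, 1.84], [-2.92, 2.92]. Speed limits (rad/s): [2.57, 2.57, 3.14, 3.14, 3.14, 3.14, 3.14].

## Interface

Orientations are given as a 3x3 rotation matrix whose columns are the frame's x, y, z axes.
In Python, from station import env, effector, solver, viewer, workorder, search_frame, tip_of gives the robot as it stands. Calls block until the motion is done:
- env.reach(position, orientation): joint-space move of the TCP to a pose.
- env.movel(position, frame=None, rate=0.15): straight line of the TCP; frame=None keeps the orientation; rate is the mean speed in m/s.
- env.goto_joints(angles): joint-space move.
- effector.release() and effector.grasp(squeeze=None): open the fingers fully, or close them until they stop; squeeze is the grip in N (None keeps the last).
- env.pause(seconds).
- solver.inverse_kinematics(position, orientation): joint angles nearest the present ones, or None.
- env.sense(): the state.
- viewer.read_camera(name): name is "side" or "top" or "wrist"; returns (picture, depth): 420x560x3 uint8, red, green, blue; 420x560 float32, m along the optical axis (not along the pixel's ray), 0 where there is no reading.
- viewer.camera_info(name): a dict with "intrinsics" (3x3 intrinsics, pixels), "eye" and "rotation" of the camera in the world; the wrist camera has in their place "T_tool_cam" (4x4, takes a point from camera to tool coordinates, whose origin is the TCP and whose axes are the flange's). Camera axes: x right, y up, looking along -z (the intrinsics and any distortion apply to the point x, -y, -z); pixel columns grow to the right and rows downward; lengths in m; the calibration is good to about 2 mm. A picture is of the moment at which its call begins: read the wrist's pose just before it. camera_info takes no time and is no camera call.
A pose or a line that the arm cannot do raises env.PlanningError and nothing moves.
- workorder.finish_job(): hands the job in; it is judged then, once.
Trained networks look in the newest picture that a camera, given by its name, has taken for a name from the list of things; names that differ only in an ending like _2 or _b are one class to them, and where a whole thing is asked for, a point or a joint stands for the part that bears it (a point fixed in the world has none). Each returns a list of dicts, best first, with "score" (0 to 1); they miss things now and then, are a little off and sometimes report something else, mostly with a low value. They report only what shows in the picture. A call takes as long as a camera call. They do not tell look-alikes from the thing itself.
- search_frame(camera, name): "at" ([x, y, z] in m, in world coordinates, good to about 4 mm: the middle of the surface that is visible of it).
- tip_of(camera, name): "at" ([x, y, z] in m, in world coordinates, good to about 4 mm: a listed point, or the origin of a listed thing).
The state is a dict: "t": time; "joint_positions": joint angles; "joint_velocities": joint speeds; "tau": joint torques, N m; "ee_pos": TCP position; "tcp_rot": TCP orientation; "wrist_force": force on the tool from outside, world axes, zero at the start; "moment": the same for the moment, N m; "gripper_width": finger opening in m; "grasp_force": force on a finger pad.
Only numpy, scipy, OpenCV 4.12 (cv2) and the standard library are available. Lean on these libraries where they do the work, as an engineer would, in place of code of your own. Each camera call takes 0.05 s, during which the arm holds its last target. There are 200 camera calls.

## Working session

There is one attempt and no reset: what is moved stays moved. The work goes in short steps, each a Python script; the robot and the scene stay as the last script left them, time stands still between calls to the robot, and variables do not carry over. Pictures are saved under pics/ and viewed, at most 12 in all, crops included, and the job is handed in when it is done.

```bash
ls; mkdir -p pics; cat > h.py <<'E'
import numpy as np, cv2
from station import env, effector, solver, viewer, workorder, search_frame, tip_of
np.set_printoptions(precision=4,suppress=True)
def cam(name):
    i=viewer.camera_info(name); K=np.array(i["intrinsics"])
    if "eye" in i: return K,np.array(i["eye"]),np.array(i["rotation"]),i
    s=env.sense(); T=np.array(i["T_tool_cam"]); R=np.array(s["tcp_rot"])
    return K,np.array(s["ee_pos"])+R@T[:3,3],R@T[:3,:3],i
def px2w(c,u,v,d):
    K,e,R,_=c; n=np.linalg.inv(K)@np.array([u,v,1.])*d
    return e+R@np.array([n[0],-n[1],-n[2]])
def cloud(c,D):
    K,e,R,_=c; v,u=np.mgrid[:D.shape[0],:D.shape[1]]
    n=np.stack([(u-K[0,2])/K[0,0]*D,-(v-K[1,2])/K[1,1]*D,-D],-1)
    return n@R.T+e
def w2px(c,p):
    K,e,R,_=c; q=R.T@(np.asarray(p)-e); q=K@np.array([q[0],-q[1],-q[2]]); return q[:2]/q[2]
def save(n,im): cv2.imwrite("pics/"+n,cv2.cvtColor(im,cv2.COLOR_RGB2BGR))
E
python3 - <<'E'
from h import *
print(env.sense())
for n in ["top","side"]:
    c=cam(n); im,D=viewer.read_camera(n); save(n+"0.png",im); np.savez(n+"0.npz",im=im,D=D)
    print(n,c[3])
    for k in ["dock","rail_nose","flap_tab","pack","mat","shaker","taper","bowl"]:
        for f in (search_frame,tip_of):
            try: r=f(n,k)
            except Exception as e: print(k,f.__name__,e); continue
            print(k,f.__name__,[(np.round(x["at"],3).tolist(),round(x["score"],2)) for x in r])
E
```

```text
pics
{'t': 0.0, 'joint_positions': array([ 1.133 ,  0.4684, -0.0116,  1.6036,  0.006 ,  1.0714, -0.0563]), 'joint_velocities': array([-0.0003, -0.0005,  0.0009, -0.0017,  0.0002,  0.0005, -0.0005]), 'tau': array([  0.0001, -52.0576,  -0.0125, -24.3759,  -0.0566,   0.0172,
         0.0002]), 'ee_pos': array([ 0.2497, -0.5995,  0.1898]), 'tcp_rot': array([[ 0.9231,  0.3846, -0.0008],
       [ 0.3846, -0.9231,  0.0016],
       [-0.0002, -0.0018, -1.    ]]), 'wrist_force': array([ 0.5579, -0.4466, -0.3291]), 'moment': array([ 0.0382, -0.0063,  0.016 ]), 'grasp_force': 0.0, 'gripper_width': 0.09181666477722132}
top {'intrinsics': array([[411.3988,   0.    , 272.4785],
       [  0.    , 411.3988, 215.2023],
       [  0.    ,   0.    ,   1.    ]]), 'eye': array([ 0.4814, -0.0116,  1.1032]), 'rotation': array([[-0.0224,  0.9944, -0.1035],
       [-0.9997, -0.0223,  0.0016],
       [-0.0007,  0.1036,  0.9946]])}
dock call [([0.593, 0.148, 0.071], 0.6)]
dock call [([0.584, 0.148, 0.002], 0.75)]
rail_nose call [([0.592, 0.15, 0.076], 0.67)]
rail_nose call [([0.544, 0.153, 0.048], 0.67)]
flap_ta
[... 1291 characters left out ...]
.19)]
flap_tab call [([0.502, 0.164, 0.1], 0.59)]
pack call [([0.365, -0.175, 0.041], 0.85), ([0.732, -0.311, 0.042], 0.67), ([0.535, -0.149, 0.041], 0.64), ([0.551, -0.443, 0.047], 0.53)]
pack call [([0.746, -0.34, -0.001], 0.86), ([0.366, -0.192, 0.002], 0.8), ([0.539, -0.169, 0.004], 0.72), ([0.382, -0.007, 0.001], 0.55), ([0.756, -0.013, 0.003], 0.16)]
mat call [([0.586, -0.138, 0.004], 0.63)]
mat call [([0.57, -0.176, -0.0], 0.6)]
shaker call [([0.744, 0.007, 0.076], 0.97)]
shaker call [([0.76, -0.015, -0.001], 0.95)]
taper call [([0.561, 0.417, 0.047], 0.85)]
taper call [([0.589, 0.41, -0.002], 0.62)]
bowl call [([0.551, -0.442, 0.049], 0.83)]
bowl call [([0.552, -0.424, -0.001], 0.8)]
```

View pics/top0.png

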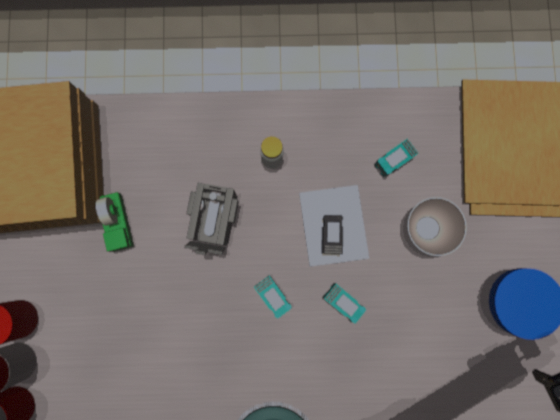

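View pics/side0.png

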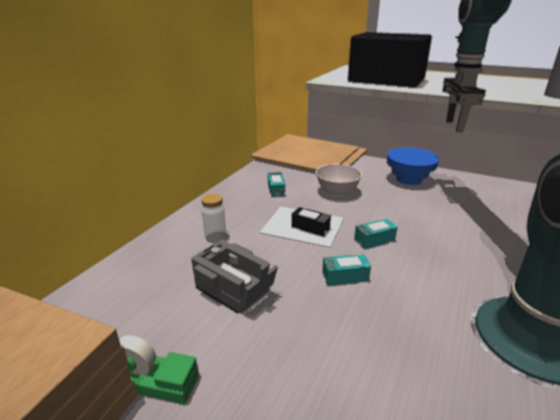

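Candidates for the pack in the top view: black pack on the mat (333,235), and turquoise look-alikes at (397,158), (272,297) and (346,303). I choose the black one on the white mat. The dock is at (212,218), with its flap tab at (208,252) on the robot side. Next I take close wrist views.

```bash
cat >> h.py <<'E'
def Rot(a): # tool x at yaw a, pointing down
    c,s=np.cos(a),np.sin(a); return np.array([[c,s,0],[s,-c,0],[0,0,-1.]])
def shot(tag):
    c=cam("wrist"); im,D=viewer.read_camera("wrist"); save(tag+".png",im)
    np.savez(tag+".npz",im=im,D=D,K=c[0],e=c[1],R=c[2]); return c,im,D
E
python3 - <<'E'
from h import *
print(viewer.camera_info("wrist"))
s=env.sense(); env.movel(np.array(s["ee_pos"])+[0,0,.16],rate=.3)
env.reach([0.50,-0.16,0.36],Rot(-0.1)); env.pause(.3)
shot("wp"); 
for f in (search_frame,tip_of): print([(np.round(x["at"],4),x["score"]) for x in f("wrist","pack")])
env.reach([0.50,0.16,0.36],Rot(-0.19)); env.pause(.3)
shot("wd")
for k in("dock","rail_nose","flap_tab"): print(k,[(np.round(x["at"],4),x["score"]) for x in tip_of("wrist",k)])
s=env.sense();print(s["t"],s["ee_pos"],s["wrist_force"])
import cv2
cv2.imwrite("pics/w12.png",np.vstack([cv2.resize(cv2.imread("pics/"+k+".png"),(400,300)) for k in("wp","wd")]))
E
```

```text
{'intrinsics': array([[334.3662,   0.    , 285.4408],
       [  0.    , 334.3662, 210.8544],
       [  0.    ,   0.    ,   1.    ]]), 'T_tool_cam': array([[-0.0009,  0.9552,  0.296 ,  0.0843],
       [ 1.    ,  0.0005,  0.0014,  0.0001],
       [ 0.0012,  0.296 , -0.9552, -0.1924],
       [ 0.    ,  0.    ,  0.    ,  1.    ]])}
[(array([ 0.5452, -0.1689,  0.0447]), 0.69), (array([ 0.7014, -0.3102,  0.0324]), 0.67), (array([ 0.3989, -0.0132,  0.0436]), 0.61), (array([ 0.3696, -0.1868,  0.0433]), 0.55)]
[(array([ 0.541 , -0.1649,  0.0026]), 0.88), (array([ 0.3875, -0.0076,  0.0004]), 0.7), (array([ 0.366 , -0.1905, -0.0008]), 0.64)]
dock [(array([ 0.5836,  0.1451, -0.0009]), 0.84)]
rail_nose [(array([0.5461, 0.1586, 0.0502]), 0.72)]
flap_tab [(array([0.5019, 0.1602, 0.1021]), 0.79)]
6.3833 [0.5001 0.1598 0.36  ] [-0.5989 -0.4542  0.0927]
```

View pics/w12.png

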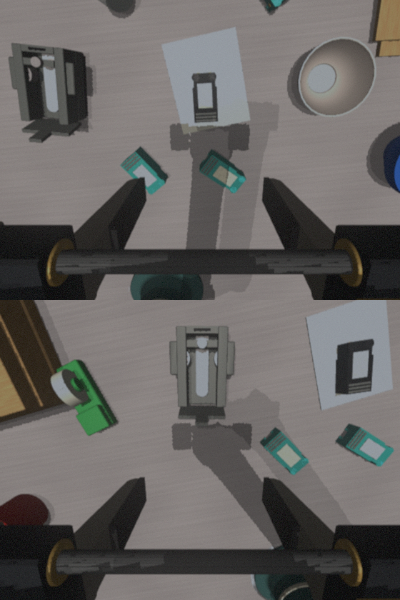

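```bash
cat > fit.py <<'E'
from h import *
def load(tag):
    z=np.load(tag+".npz"); return (z["K"],z["e"],z["R"],None),z["im"],z["D"]
def rect(P,m):
    p=P[m][:,:2].astype(np.float32)
    return cv2.minAreaRect(p*1000), len(p), np.median(P[m][:,2])
if __name__=="__main__":
    for tag in("wp","wd","top0"):
        if tag=="top0": c=cam("top"); z=np.load("top0.npz"); im,D=z["im"],z["D"]
        else: c,im,D=load(tag)
        P=cloud(c,D); ok=D>0
        near=lambda x,y,r: ok&(np.hypot(P[...,0]-x,P[...,1]-y)<r)
        m=near(.543,-.165,.07)&(P[...,2]>.035)&(P[...,2]<.06)
        print(tag,"pack",rect(P,m), np.percentile(P[m][:,2],[5,50,95]))
        m=near(.583,.147,.11)&(P[...,2]>.074)&(P[...,2]<.086)
        print(tag,"dock top",rect(P,m))
        m=near(.583,.147,.11)&(P[...,2]>.088)
        print(tag,"tab",rect(P,m))
        m=near(.56,-.165,.15)&(P[...,2]<.012); 
        g=im.astype(int); m&=g.min(-1)>150; print(tag,"mat z",np.median(P[m][:,2]) if m.any() else None)
    for t,ctr in(("wp",(286,133)),("wd",(286,100))):
        im=cv2.imread("pics/%s.png"%t); x,y=ctr
        cr=im[max(0,y-70):y+80,x-70:x+70]; cv2.imwrite("pics/c_%s.png"%t,cv2.resize(cr,(390,int(390*cr.shape[0]/cr.shape[1])),interpolation=cv2.INTER_CUBIC))
    a,b=cv2.imread("pics/c_wp.png"),cv2.imread("pics/c_wd.png"); h=min(len(a),len(b)); cv2.imwrite("pics/cc.png",np.hstack([a[:h],b[:h]]))
E
python3 fit.py
```

```text
wp pack (((541.8355712890625, -166.1973419189453), (50.02103805541992, 99.93119812011719), 86.99024963378906), 2254, np.float64(0.04671785725410316)) [0.0451 0.0467 0.0483]
wp dock top (((587.1454467773438, 144.98507690429688), (116.76342010498047, 169.3428497314453), 79.53453826904297), 4351, np.float64(0.07860595652150482))
wp tab (((572.1632690429688, 150.2481689453125), (25.05571937561035, 152.70053100585938), 79.35470581054688), 311, np.float64(0.10436517740581774))
wp mat z 0.0014075612260526782
wd pack (((541.4326782226562, -165.99876403808594), (52.008453369140625, 99.94587707519531), 87.14154052734375), 2833, np.float64(0.04617591008075572)) [0.0402 0.0462 0.0481]
wd dock top (((587.3069458007812, 147.5430908203125), (116.00179290771484, 167.83702087402344), 78.80150604248047), 4327, np.float64(0.07830210984298047))
wd tab (((548.2387084960938, 163.96725463867188), (166.83270263671875, 130.70858764648438), 21.04221534729004), 48109, np.float64(0.485452590118296))
wd mat z 0.000962050643915191
top0 pack (((539.4876098632812, -166.76593017578125), (49.26966094970703, 98.99048614501953), 86.90786743164062), 757, np.float64(0.048548906397910985)) [0.0444 0.0485 0.0519]
top0 dock top (((584.6255493164062, 144.59425354003906), (120.3357162475586, 168.7702178955078), 79.22303009033203), 1273, np.float64(0.07983490644690105))
top0 tab (((568.7052001953125, 146.34933471679688), (23.75225830078125, 152.0837860107422), 76.73753356933594), 81, np.float64(0.1058245893910511))
top0 mat z None
```

View pics/cc.png

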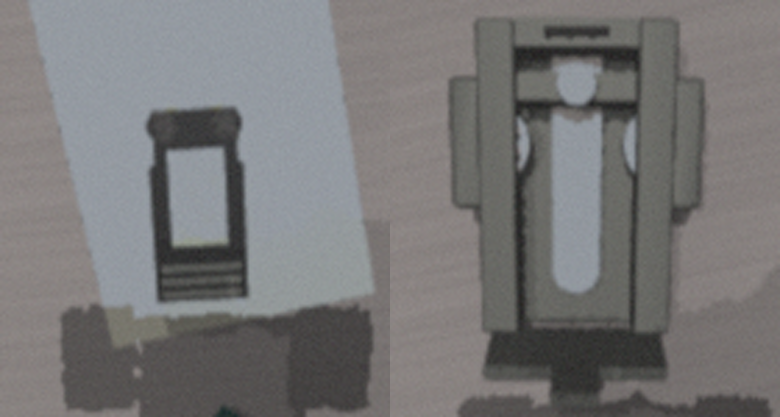

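The left crop shows the black pack on the mat. Its contacts and notches (nose) face up, away from the robot, and its three ribs (rear) are at (200,280). The right crop shows the dock with the rail nose at (577,290) and the flap ajar at (577,355). Now I'll measure the dock precisely.

```bash
cat > fit2.py <<'E'
from fit import *
from scipy.optimize import minimize_scalar
def ang(a): return np.array([np.cos(a),np.sin(a)]),np.array([-np.sin(a),np.cos(a)])
def dockfit(tag,o=(.584,.146),zc=None):
    c,im,D=load(tag); P=cloud(c,D); ok=(D>0)&(P[...,2]<.2)
    q=P[...,:2]-np.array(o)
    def coords(a):
        dx,dy=ang(a); return q@dx,q@dy
    X,Y=coords(-.19)
    # rail: white pixels
    g=im.astype(int); K,e,R,_=c
    w=(g.min(-1)>115)&(abs(Y)<.02)&(X>-.06)&(X<.02)&(abs(P[...,2]-.048)<.01)&ok
    n,l,st,_=cv2.connectedComponentsWithStats(w.astype(np.uint8)); k=1+np.argmax(st[1:,4]); w=l==k
    print(tag,"rail z",np.median(P[w][:,2]),w.sum())
    # reproject rail on z=.048
    v,u=np.nonzero(w); r=np.stack([(u-K[0,2])/K[0,0],-(v-K[1,2])/K[1,1],-np.ones(len(u))],-1)@R.T
    t=(.048-e[2])/r[:,2]; p=(e+r*t[:,None])[:,:2]
    rc=cv2.minAreaRect((p*1000).astype(np.float32)); print(" rail rect",rc)
    m=ok&(P[...,2]>.072)&(P[...,2]<.085)&(X>-.045)&(X<.045)&(abs(Y)<.052)
    # yaw minimising inner spread: maximise sharpness of histogram
    def cost(a):
        _,Yc=coords(a); h,_=np.histogram(Yc[m],np.arange(-.055,.055,.0005)); h=h.astype(float); return -np.sum(np.diff(h)**2)
    A=np.arange(-.24,-.14,.002); a=A[np.argmin([cost(x) for x in A])]
    X,Y=coords(a); y=Y[m]
    pos,neg=y[y>0],y[y<0]
    L=[np.percentile(neg,1),np.percentile(neg,99),np.percentile(pos,1),np.percentile(pos,99)]
    print(" yaw",a,"cheek edges",np.array(L),"centre",(L[0]+L[3])/2,(L[1]+L[2])/2)
    dx,dy=ang(a)
    s=(p-np.array(o)); print(" rail in dock: x",np.percentile(s@dx,[0,.5,99]),"y",np.percentile(s@dy,[2,50,98]),"lateral mid by x-slices",[round(float((s@dy)[abs(s@dx-x)<.004].mean()),4) for x in(-.025,-.015,-.005,.005)])
    # tab / flap
    m=ok&(P[...,2]>.088)&(P[...,2]<.13)&(X<-.05)&(X>-.12)&(abs(Y)<.03)
    if m.sum()>10: print(" tab: x",np.percentile(X[m],[5,50,95]),"y",np.percentile(Y[m],[3,50,97]),"z",np.percentile(P[m][:,2],[5,50,97]))
    m=ok&(P[...,2]>.07)&(abs(Y)<.04)&(X>.03)&(X<.1)
    if m.any(): print(" back end x",np.percentile(X[m],[98,99.5]))
if __name__=="__main__":
    for t in("wd","wp"): dockfit(t)
E
python3 fit2.py
```

```text
wd rail z 0.04636974660981741 695
 rail rect ((574.7271118164062, 149.6200714111328), (24.61402702331543, 57.20834732055664), 78.39623260498047)
 yaw -0.17199999999999993 cheek edges [-0.052  -0.0268  0.0302  0.0509] centre -0.0005901183526457569 0.0017129781372122697
 rail in dock: x [-0.0384 -0.0383  0.0188] y [-0.0105  0.0022  0.0142] lateral mid by x-slices [0.0027, 0.0028, 0.0018, 0.0022]
 tab: x [-0.0888 -0.0809 -0.076 ] y [-0.007   0.0038  0.0148] z [0.0903 0.1088 0.1121]
 back end x [0.0862 0.0869]
wp rail z 0.04668212483764994 616
 rail rect ((575.1317138671875, 149.70999145507812), (23.263290405273438, 58.82350158691406), 78.6160888671875)
 yaw -0.20599999999999996 cheek edges [-0.0511 -0.028   0.0299  0.0489] centre -0.001132737060972503 0.0009316355095443755
 rail in dock: x [-0.0388 -0.0378  0.0195] y [-0.0093  0.0016  0.0129] lateral mid by x-slices [0.0016, 0.0014, 0.002, 0.0019]
 tab: x [-0.0873 -0.0803 -0.0759] y [-0.0113 -0.0019  0.0116] z [0.0894 0.1047 0.1124]
 back end x [0.0866 0.0871]
```

```bash
cat >> h.py <<'E'
YAW=-0.195; O=np.array([.5837,.1477,0.]); 
def DX(): return np.array([np.cos(YAW),np.sin(YAW),0])
def DY(): return np.array([-np.sin(YAW),np.cos(YAW),0])
def dw(x,y,z): return O+x*DX()+y*DY()+[0,0,z]
def wf(): return np.array(env.sense()["wrist_force"])
def flap_tcp(th,r=.078,y=0): return dw(-.062-r*np.sin(th),y,.027+r*np.cos(th)-.019)
E
python3 - <<'E'
from h import *
R=Rot(YAW); p=flap_tcp(.26)
env.reach(p+[0,0,.06],R); env.movel(p,rate=.12)
f0=wf(); effector.grasp(15); s=env.sense(); print("width",s["gripper_width"],s["grasp_force"],wf()-f0)
for th in np.linspace(.26,1.6,12)[1:]:
    env.movel(flap_tcp(th),rate=.12); print(round(th,2),wf()-f0)
effector.release(); env.movel(flap_tcp(1.6)+[0,0,.06],rate=.25)
effector.grasp(10); f0=wf(); b=flap_tcp(1.6)
for z in np.arange(.036,.024,-.002):
    env.movel([b[0],b[1],z],rate=.1); f=(wf()-f0)[2]; print(round(z,3),round(f,2))
    if f>6: break
env.movel([b[0],b[1],.09],rate=.25); effector.release()
print(env.sense()["t"])
E
```

```text
width 0.02349696761998327 15.000009387731552 [-0.1685  0.7138 -0.026 ]
0.38 [-0.6792 -0.2685  1.2269]
0.5 [-1.4807  0.0234  2.0553]
0.63 [-1.0219  0.7803  2.9904]
0.75 [-0.9593  0.0938  2.385 ]
0.87 [-1.1506  1.0445  1.6362]
0.99 [-1.3118  0.6494  1.3426]
1.11 [-0.7899  1.5064  0.4227]
1.23 [-1.4631  1.8432  0.2013]
1.36 [-1.7792  0.4783  0.4477]
1.48 [-1.27    1.5619 -0.0408]
1.6 [-1.0812  3.0302 -0.2314]
0.036 -0.26
0.034 -0.22
0.032 -0.42
0.03 0.18
0.028 -0.02
0.026 1.16
18.0
```

```bash
python3 - <<'E'
from h import *
a=-.052; d=np.array([np.cos(a),np.sin(a)]); c=np.array([.5415,-.1661])-.025*d
R=Rot(a); env.reach([c[0],c[1],.10],R)
im,D=viewer.read_camera("top"); np.savez("top1.npz",im=im,D=D); P=cloud(cam("top"),D); q=P-O; X,Y=q@DX(),q@DY()
for x in (-.08,-.09,-.1,-.11):
    m=(abs(X-x)<.006)&(abs(Y)<.035); print("flap z at",x,np.median(P[m][:,2]))
m=(abs(X+.138)<.012)&(abs(Y)<.009); print("tab z",np.median(P[m][:,2]))
env.movel([c[0],c[1],.015],rate=.12); f0=wf(); effector.grasp(45); env.pause(.2)
s=env.sense(); print("w",s["gripper_width"],s["grasp_force"],wf()-f0)
env.movel([c[0],c[1],.10],rate=.15); env.pause(.2); s=env.sense(); print("lift",s["gripper_width"],wf()-f0,np.array(s["moment"]))
shot("wh"); im,D=viewer.read_camera("side"); save("side1.png",im); print(s["t"],s["ee_pos"])
E
```

```text
flap z at -0.08 0.03191351130901343
flap z at -0.09 0.03290215667131546
flap z at -0.1 0.03354767528397784
flap z at -0.11 0.0337760695919449
tab z 0.03513651184284883
w 0.04931960430291599 45.00095844268799 [-1.794   0.4919  2.2051]
lift 0.04937477804032793 [-0.2314  0.2887 -4.2731] [ 0.0413  0.1097 -0.0013]
22.05 [ 0.5157 -0.1645  0.0988]
```

View pics/wh.png

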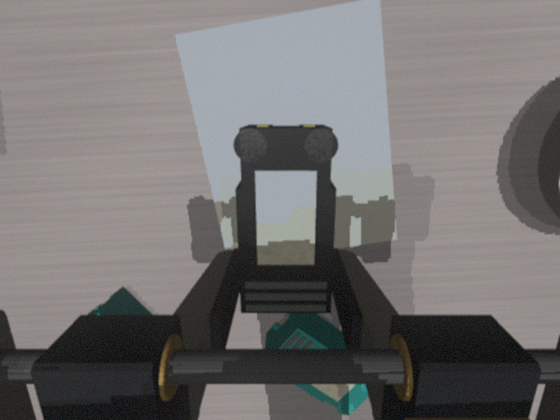

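```bash
cat > held.py <<'E'
from fit import *
def held(tag,pos,R):
    c,im,D=load(tag); P=cloud(c,D); T=(P-pos)@R
    for lo,hi,n in((.03,.09,"front"),(-.01,.03,"mid")):
        m=(D>0)&(abs(T[...,1])<.04)&(T[...,0]>lo)&(T[...,0]<hi)&(T[...,2]<-.025)&(T[...,2]>-.045)
        g=im.astype(int)
        A=np.c_[T[m][:,0],T[m][:,1],np.ones(m.sum())]; co=np.linalg.lstsq(A,T[m][:,2],rcond=None)[0]
        print(n,m.sum(),"y edges",np.percentile(T[m][:,1],[1,50,99]),"x max",np.percentile(T[m][:,0],99.5),"plane(z=ax+by+c)",co)
    w=(g.min(-1)>110)&(D>0)&(abs(T[...,1])<.025)&(abs(T[...,0]-.025)<.04)&(T[...,2]<-.025)&(T[...,2]>-.045)
    print("label rect",cv2.minAreaRect((T[w][:,:2]*1000).astype(np.float32)))
if __name__=="__main__":
    held("wh",np.array([.5157,-.1645,.0988]),Rot(-.052))
    z=np.load("top1.npz"); P=cloud(cam("top"),z["D"]); q=P-O; X,Y=q@DX(),q@DY()
    for x,y in((-.18,0),(-.12,.08),(-.12,-.08),(-.2,.05)):
        m=(abs(X-x)<.01)&(abs(Y-y)<.01); print("counter z",x,y,np.median(P[m][:,2]))
    m=(abs(Y)<.045)&(X>-.12)&(X<-.07)&(P[...,2]>.02); A=np.c_[X[m],np.ones(m.sum())]; print("flap slope",np.linalg.lstsq(A,P[m][:,2],rcond=None)[0])
    m=(abs(Y)<.012)&(X<-.122)&(X>-.17)&(P[...,2]>.02); print("tab end x",np.percentile(X[m],[1,50]),"y",np.percentile(Y[m],[2,98]),np.median(P[m][:,2]))
    m=(abs(abs(Y)-.038)<.006)&(X>-.04)&(X<.06)&(P[...,2]>.07); A=np.c_[X[m],np.ones(m.sum())]; print("cheek slope",np.linalg.lstsq(A,P[m][:,2],rcond=None)[0])
E
python3 held.py
```

```text
front 8911 y edges [-0.0241 -0.0003  0.0239] x max 0.07518783994141807 plane(z=ax+by+c) [ 0.0265  0.0022 -0.0325]
mid 7621 y edges [-0.0352  0.0001  0.0348] x max 0.029818614907771213 plane(z=ax+by+c) [ 0.0307  0.001  -0.0327]
label rect ((40.489715576171875, 0.6557979583740234), (48.26582717895508, 48.508270263671875), 88.18766021728516)
counter z -0.18 0 0.00022753093775462752
counter z -0.12 0.08 0.0006566492513959687
counter z -0.12 -0.08 -0.00017933890959187515
counter z -0.2 0.05 0.0003665271351422916
flap slope [-0.0613  0.0272]
tab end x [-0.1529 -0.1378] y [-0.0116  0.0104] 0.03528205247932559
cheek slope [-0.0025  0.08  ]
```

The flap measures about 1.51 rad, so it is not fully down: the small moves end before the arm settles. I'll set the pack back on the mat, press the flap to its stop, measure the dock up close and grasp the pack again.

```bash
python3 - <<'E'
from h import *
a=-.052; d=np.array([np.cos(a),np.sin(a)]); c=np.array([.5415,-.1661])-.025*d
env.movel([c[0],c[1],.0165],rate=.12); env.pause(.15); effector.release(); env.movel([c[0],c[1],.12],rate=.3)
R=Rot(YAW); env.reach(dw(-.09,0,.18),R); env.pause(.3); c=shot("wd2")
p=env.sense(); print(p["ee_pos"],p["tcp_rot"][:,0])
effector.grasp(10); b=dw(-.138,0,0); env.movel([b[0],b[1],.045],rate=.2); env.pause(.2); f0=wf()
for z in np.arange(.036,.018,-.002):
    env.movel([b[0],b[1],z],rate=.1); env.pause(.12); f=(wf()-f0)[2]; print(round(z,3),round(env.sense()["ee_pos"][2],4),round(f,2))
    if f>5: break
env.movel([b[0],b[1],.11],rate=.3); effector.release(); print(env.sense()["t"])
im,D=viewer.read_camera("side"); save("side2.png",im)
E
python3 - <<'E'
from fit2 import *
dockfit("wd2",(.5837,.1477))
c,im,D=load("wd2"); P=cloud(c,D); q=P-O; X,Y=q@DX(),q@DY()
m=(abs(Y)<.045)&(X>-.12)&(X<-.07)&(P[...,2]>.02)&(P[...,2]<.05); A=np.c_[X[m],np.ones(m.sum())]; print("flap slope",np.linalg.lstsq(A,P[m][:,2],rcond=None)[0])
m=(abs(abs(Y)-.038)<.006)&(X>-.04)&(X<.06)&(P[...,2]>.07); A=np.c_[X[m],np.ones(m.sum())]; print("cheek slope",np.linalg.lstsq(A,P[m][:,2],rcond=None)[0])
E
```

```text
[0.4956 0.1645 0.1799] [ 0.9808 -0.1949 -0.0001]
0.036 0.036 1.09
0.034 0.034 1.42
0.032 0.032 0.44
0.03 0.03 0.9
0.028 0.028 1.02
0.026 0.026 -0.4
0.024 0.024 -0.3
0.022 0.022 0.78
0.02 0.02 -0.54
33.5417
wd2 rail z 0.046428047656863036 1688
 rail rect ((574.7363891601562, 149.15731811523438), (24.471267700195312, 58.05605697631836), 78.00647735595703)
 yaw -0.15799999999999992 cheek edges [-0.0522 -0.0281  0.0278  0.0506] centre -0.0007754627893691614 -0.00015491471813004233
 rail in dock: x [-0.0381 -0.0373  0.0195] y [-0.0119  0.0002  0.0121] lateral mid by x-slices [0.0012, 0.0005, -0.0, -0.0003]
 back end x [0.0744 0.0757]
flap slope [-0.0541  0.0261]
cheek slope [-0.0013  0.0785]
```

View pics/wd2.png

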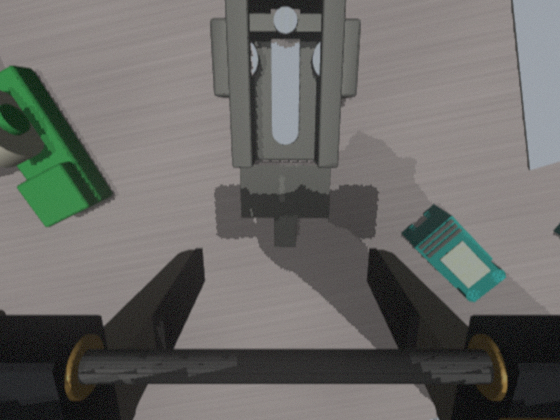

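The view shows the flap down in front of the mouth (rows 165–217), the tab at (286,232) and the rail nose at (286,140). All are centred under the tool. Next I check the flap angle after pressing.

```bash
python3 - <<'E'
from h import *
im,D=viewer.read_camera("side"); c=cam("side"); P=cloud(c,D); q=P-O; X,Y=q@DX(),q@DY()
m=(D>0)&(abs(Y)<.045)&(X>-.115)&(X<-.07)&(P[...,2]>.015)&(P[...,2]<.05); A=np.c_[X[m],Y[m],np.ones(m.sum())]; print(m.sum(),"flap slope",np.linalg.lstsq(A,P[m][:,2],rcond=None)[0])
for x in(-.125,-.135,-.145): 
    m=(D>0)&(abs(Y)<.008)&(abs(X-x)<.005); print(x,np.median(P[m][:,2]))
m=(D>0)&(abs(X+.18)<.01)&(abs(Y)<.03); print("counter",np.median(P[m][:,2]))
x,y=map(int,w2px(c,dw(-.1,0,.05))); cr=im[max(0,y-75):y+75,max(0,x-100):x+100]; save("s3.png",cv2.resize(cr,None,fx=3,fy=3,interpolation=cv2.INTER_CUBIC)); print(x,y)
E
```

```text
625 flap slope [-0.0595 -0.0009  0.0262]
-0.125 0.03325372996807041
-0.135 0.033498009121985084
-0.145 0.03509595473474769
counter 0.4493268411958888
270 292
```

View pics/s3.png

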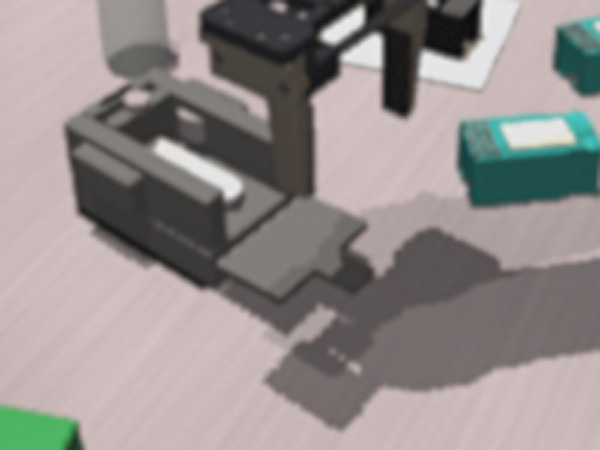

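```bash
python3 - <<'E'
from h import *
effector.grasp(20); s=env.sense(); print("w",s["gripper_width"],s["t"])
b=dw(-.108,0,0); f0=wf(); env.movel([b[0],b[1],.040],rate=.2); env.pause(.1); print(wf()-f0)
for z in np.arange(.034,.0239,-.002):
    env.movel([b[0],b[1],z],rate=.1); env.pause(.1); s=env.sense(); f=(wf()-f0)[2]; print(round(z,3),np.round(s["ee_pos"][2],4),round(f,2),s["gripper_width"])
    if f>6: break
env.movel([b[0],b[1],.11],rate=.3)
im,D=viewer.read_camera("side"); c=cam("side"); P=cloud(c,D); q=P-O; X,Y=q@DX(),q@DY()
m=(D>0)&(abs(Y)<.045)&(X>-.115)&(X<-.07)&(P[...,2]>.015)&(P[...,2]<.05); A=np.c_[X[m],Y[m],np.ones(m.sum())]; print(m.sum(),"flap slope",np.linalg.lstsq(A,P[m][:,2],rcond=None)[0])
print(env.sense()["t"])
E
```

```text
w 0.0006238522715489106 34.9917
[-0.4661 -0.0999 -0.2967]
0.034 0.0343 0.5 0.000548069466488806
0.032 0.032 -0.03 0.00045451896280500353
0.03 0.03 -0.79 0.000565733216981739
0.028 0.028 -0.16 0.0004591451879576393
0.026 0.026 0.21 0.00038408252747363866
0.024 0.024 -0.43 0.00034802783532698027
626 flap slope [-0.0593  0.0005  0.0262]
38.2083
```

```bash
python3 - <<'E'
from h import *
s=env.sense(); p=np.array(s["ee_pos"]); print(p,s["t"],s["wrist_force"])
im,D=viewer.read_camera("side"); c=cam("side"); P=cloud(c,D); 
for dz in np.arange(-.03,.03,.005):
    m=(D>0)&(np.hypot(P[...,0]-p[0],P[...,1]-p[1])<.035)&(abs(P[...,2]-p[2]-dz)<.0025)
    print(round(dz,3),m.sum(), (P[m].mean(0)-p) if m.any() else "")
x,y=map(int,w2px(c,p)); cr=im[y-60:y+60,x-80:x+80]; cv2.circle(cr,(80,60),1,(255,0,0),-1); save("s4.png",cv2.resize(cr,None,fx=4,fy=4))
E
```

```text
[0.4776 0.1682 0.11  ] 38.2083 [-0.7916  0.0986 -0.5738]
-0.03 0 
-0.025 0 
-0.02 0 
-0.015 0 
-0.01 0 
-0.005 0 
0.0 0 
0.005 0 
0.01 0 
0.015 0 
0.02 0 
0.025 16 [-0.009   0.0039  0.0253]
```

View pics/s4.png

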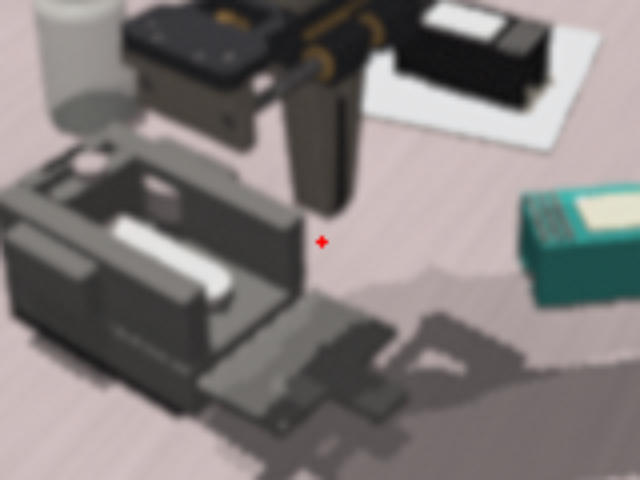

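The side view shows the shut fingertips at (330,215), about 6 px above the projected TCP at (320,240). The real tips seem to sit well above the nominal TCP, which explains the pressing without contact. I'll check this in the stored wrist depth.

```bash
python3 - <<'E'
from fit import *
for tag,pos,a in(("wd2",[.4956,.1645,.1799],YAW),("wh",[.5157,-.1645,.0988],-.052),("wp",[.5,-.16,.36],-.1)):
    c,im,D=load(tag); T=(cloud(c,D)-pos)@Rot(a); g=im.astype(int)
    for v in range(240,330,10) if tag!="wh" else ():
        m=(D[v]>0)&(T[v,:,2]<.02)&(T[v,:,2]>-.2)&(abs(T[v,:,1])<.09)
        if m.any(): print(tag,v,m.sum(),"z",np.percentile(T[v][m][:,2],[5,50,95]),"x",np.median(T[v][m][:,0]),"y",np.percentile(T[v][m][:,1],[0,50,100]))
im,D=viewer.read_camera("wrist"); s=env.sense(); c=cam("wrist"); T=(cloud(c,D)-s["ee_pos"])@s["tcp_rot"]
m=(D>0)&(T[...,2]<.02)&(abs(T[...,1])<.03)&(T[...,2]>-.08)&(abs(T[...,0])<.03); print("closed: z",np.percentile(T[m][:,2],[50,90,98,99.5]) if m.any() else None, m.sum())
v,u=np.nonzero(m); print(v.min(),v.max(),u.min(),u.max())
for z in(0,-.01,-.02,-.03): print(z,w2px(c,s["ee_pos"]+s["tcp_rot"]@np.array([.01,0,z])))
save("wc.png",im)
E
```

```text
wd2 250 36 z [-0.0262 -0.0247 -0.0231] x 0.009968576019132345 y [-0.0548  0.0001  0.0552]
wd2 260 65 z [-0.0385 -0.0369 -0.025 ] x 0.009889475262727139 y [-0.0581 -0.0457  0.0586]
wd2 270 88 z [-0.0495 -0.0483 -0.0258] x 0.010179528377863352 y [-0.0593  0.      0.06  ]
wd2 280 110 z [-0.0594 -0.058  -0.0292] x 0.010153375564868849 y [-0.0613 -0.0001  0.0609]
wd2 290 122 z [-0.0686 -0.0669 -0.0394] x 0.010342298016895003 y [-0.061  -0.0001  0.0615]
wd2 300 131 z [-0.0765 -0.0751 -0.0484] x 0.010765489292371712 y [-0.0616  0.0456  0.0618]
wd2 310 145 z [-0.0836 -0.0821 -0.0578] x 0.010763685573883701 y [-0.0794 -0.0456  0.0622]
wd2 320 347 z [-0.1188 -0.1171 -0.071 ] x 0.03111087728679418 y [-0.0734 -0.0458  0.0709]
wp 250 36 z [-0.0264 -0.0245 -0.0229] x 0.009817488629268558 y [-0.0548  0.0002  0.0554]
wp 260 66 z [-0.0384 -0.0369 -0.0255] x 0.009818571446737843 y [-0.0583  0.0002  0.059 ]
wp 270 88 z [-0.0495 -0.0482 -0.0262] x 0.01000517011570324 y [-0.0595  0.0002  0.06  ]
wp 280 110 z [-0.0595 -0.0582 -0.0288] x 0.010164137091675187 y [-0.061   0.0004  0.0614]
wp 290 121 z [-0.0683 -0.0671 -0.039 ] x 0.010358900862175977 y [-0.0614  0.0459  0.0617]
wp 300 132 z [-0.0763 -0.075  -0.049 ] x 0.010517632975491582 y [-0.0614  0.0003  0.0626]
wp 310 146 z [-0.0837 -0.0821 -0.0571] x 0.010659797526899155 y [-0.0788 -0.0453  0.0628]
wp 320 348 z [-0.1188 -0.1172 -0.0708] x 0.031077778251834377 y [-0.0741 -0.0455  0.0711]
closed: z [-0.0607 -0.0338 -0.0251 -0.0232] 3844
248 326 241 330
0 [285.8893 233.5325]
-0.01 [285.8926 239.6884]
-0.02 [285.8962 246.4739]
-0.03 [285.9002 253.9909]
```

View pics/wc.png

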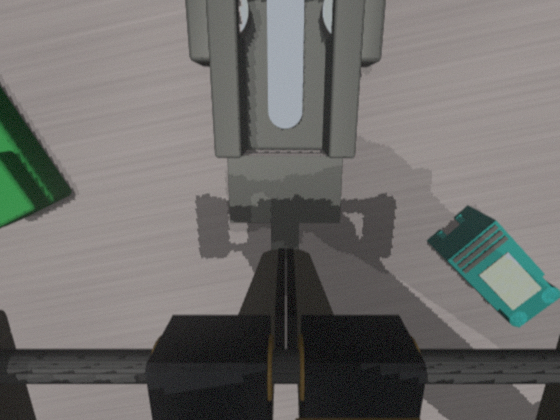

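Both wrist depth and side view say the real fingertips are about 22 mm short of the nominal TCP. I'll use that offset from here on.

```bash
cat >> h.py <<'E'
TIP=.022
def flap_tcp(th,r=.075,y=0,back=.010): return dw(-.062-r*np.sin(th),y,.027+r*np.cos(th)-back-TIP)
E
python3 - <<'E'
from h import *
b=dw(-.108,0,0); f0=wf(); env.movel([b[0],b[1],.016],rate=.25)
for z in np.arange(.012,.0009,-.002):
    env.movel([b[0],b[1],z],rate=.1); env.pause(.05); f=(wf()-f0)[2]; print(round(z,3),np.round(env.sense()["ee_pos"][2],4),round(f,2))
    if f>6: break
env.movel([b[0],b[1],.09],rate=.35)
im,D=viewer.read_camera("side"); c=cam("side"); P=cloud(c,D); q=P-O; X,Y=q@DX(),q@DY()
m=(D>0)&(abs(Y)<.045)&(X>-.115)&(X<-.07)&(P[...,2]>.015)&(P[...,2]<.05); A=np.c_[X[m],Y[m],np.ones(m.sum())]; print(m.sum(),"flap slope",np.linalg.lstsq(A,P[m][:,2],rcond=None)[0])
print(env.sense()["t"])
a=-.052; d=np.array([np.cos(a),np.sin(a)]); c=np.array([.5415,-.1661])-.022*d
print(solver.inverse_kinematics([c[0],c[1],-.004],Rot(a)), solver.inverse_kinematics(flap_tcp(1.6),Rot(YAW)))
E
```

```text
0.012 0.013 0.85
0.01 0.0101 0.82
0.008 0.0079 0.11
0.006 0.0064 6.95
672 flap slope [ 0.0305 -0.      0.0321]
40.475
[ 0.6057  0.6314 -0.457   1.957   0.4435  0.6523 -1.7559] [-0.0422  0.569  -0.4808  2.1056  0.4777  0.5728 -2.6323]
```

The flap is now at its stop (1.60 rad) and the tip offset is confirmed. Next I regrasp the pack and move it to the dock mouth.

```bash
python3 - <<'E'
from h import *
T=lambda: round(env.sense()["t"],2)
a=-.052; d=np.array([np.cos(a),np.sin(a)]); c=np.array([.5415,-.1661])-.022*d
effector.release(); print("rel",T())
env.reach([c[0],c[1],.055],Rot(a)); print("reach",T())
env.movel([c[0],c[1],-.004],rate=.15); effector.grasp(55); s=env.sense(); print("w",s["gripper_width"],s["grasp_force"],s["ee_pos"],T())
env.movel([c[0],c[1],.045],rate=.2)
p=dw(-.118-.022,0,.06); env.reach(p,Rot(YAW)); print("at mouth",T())
p[2]=.0312; env.movel(p,rate=.2); env.pause(.1); s=env.sense(); print(s["ee_pos"],(s["ee_pos"]-O)@DX(),(s["ee_pos"]-O)@DY(),s["tcp_rot"][:,0],T())
shot("wm"); im,D=viewer.read_camera("side"); np.savez("side_m.npz",im=im,D=D); save("side_m.png",im)
E
python3 - <<'E'
from fit import *
c,im,D=load("wm"); P=cloud(c,D); q=P-O; X,Y=q@DX(),q@DY(); Z=P[...,2]
for n,lo,hi,zl,zh in(("pack rear",-.165,-.14,.07,.1),("pack front",-.1,-.07,.07,.1),("cheeks",-.045,.0,.07,.09)):
    m=(D>0)&(X>lo)&(X<hi)&(Z>zl)&(Z<zh)&(abs(Y)<.055)
    if m.any(): print(n,m.sum(),"y",np.percentile(Y[m],[1,99]),"z",np.median(Z[m]),"xmax",np.percentile(X[m],99))
m=(D>0)&(X>-.15)&(X<-.07)&(Z>.07)&(Z<.1)&(abs(Y)<.02); print("pack plane",np.linalg.lstsq(np.c_[X[m],np.ones(m.sum())],Z[m],rcond=None)[0])
m=(D>0)&(X>-.045)&(X<0)&(Z>.07)&(abs(Y)<.05); 
for s in(-1,1):
    k=m&(Y*s>0); print("inner edge",s,np.percentile(abs(Y[k]),[1,2,5,98,99]))
w=(D>0)&(im.min(-1)>115)&(abs(Y)<.02)&(X>-.045)&(X<.0)&(abs(Z-.048)<.01); print("rail y mid",[Y[w&(abs(X-x)<.004)].mean() for x in(-.03,-.02,-.01)],"x min",X[w].min())
E
```

```text
rel 41.85
reach 43.12
w 0.049768835370889095 55.00088632106781 [ 0.5196 -0.1651 -0.0038] 44.38
at mouth 46.08
[0.4438 0.1765 0.0301] -0.14280438062001538 0.001133722442188609 [ 0.9813 -0.1922 -0.0046] 46.47
pack rear 2470 y [-0.0272  0.0297] z 0.07962615768183691 xmax -0.14009992607959376
pack front 8573 y [-0.0536  0.0078] z 0.07931652703225281 xmax -0.07024274416595773
cheeks 7145 y [-0.0462  0.046 ] z 0.07833445143123999 xmax -0.01970641906245938
pack plane [-0.0112  0.0776]
inner edge -1 [0.0289 0.029  0.0291 0.0462 0.0464]
inner edge 1 [0.0287 0.0288 0.029  0.046  0.0463]
rail y mid [np.float64(-5.659844013765715e-05), np.float64(-0.00017210200789902138), np.float64(-0.00013140537842333137)] x min -0.03901229003528479
```

View pics/wm.png

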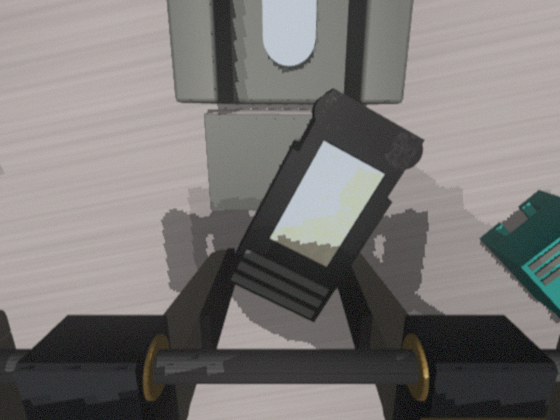

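The picture shows the pack twisted about 28° in the grip: its nose corner at (335,92) is against the mouth, because it clipped the cheek on the swing in. I'll back off, set it on the free counter, measure it, regrasp it square and come in straight from the front.

```bash
cat > pk.py <<'E'
from fit import *
def packrect(tag,pos,R,zlo,zhi):
    c,im,D=load(tag); P=cloud(c,D); T=(P-pos)@R
    dark=(im.max(-1)<95)|(im.min(-1)>110)
    m=(D>0)&(P[...,2]>zlo)&(P[...,2]<zhi)&(abs(T[...,1])<.045)&(T[...,0]>-.04)&(T[...,0]<.11)
    m&=~((abs(T[...,0])<.014)&(abs(T[...,1])>.045))
    n,l,st,_=cv2.connectedComponentsWithStats(cv2.erode(m.astype(np.uint8),np.ones((3,3)))); k=1+np.argmax(st[1:,4]); p=T[l==k][:,:2]
    r=cv2.minAreaRect((p*1000).astype(np.float32)); ctr=np.array(r[0])/1000; w,h=r[1]; a=np.deg2rad(r[2]);  a=a if w>h else a-np.pi/2
    a=(a+np.pi/2)%np.pi-np.pi/2
    t=R@np.array([*ctr,0])+pos; d=R@np.array([np.cos(a),np.sin(a),0])
    return t[:2],np.arctan2(d[1],d[0]),(w,h)
E
python3 - <<'E'
from h import *
from pk import packrect
T=lambda: round(env.sense()["t"],2)
print("force",env.sense()["wrist_force"],T())
p=dw(-.19,.11,.0312); env.movel(p,rate=.3); p[2]=-.0055; env.movel(p,rate=.25); env.pause(.05); print(env.sense()["ee_pos"],wf(),T())
effector.release(); print("released",T())
s=env.sense(); shot("wr"); print(s["ee_pos"]); np.savez("wrpose.npz",p=s["ee_pos"],R=s["tcp_rot"])
print(packrect("wr",s["ee_pos"],s["tcp_rot"],.035,.055),T())
E
```

```text
force [-7.0292  4.4566 -4.5519] 46.57
[ 0.4188  0.2911 -0.0055] [ 0.1514 -0.4803 -3.8853] 47.47
released 48.17
[ 0.4186  0.2925 -0.0055]
(array([0.4575, 0.2691]), np.float64(-0.6034005022660556), (99.52667236328125, 49.81723403930664)) 48.22
```

View pics/wr.png

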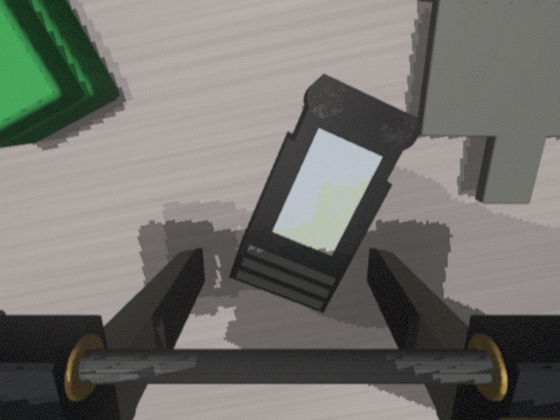

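The pack lies flat on the counter with its centre at (330,195), turned from the tool axis, and its nose corner at (420,125) just beside the flap. It measures 99.5 × 49.8 mm at yaw −0.603.

```bash
python3 - <<'E'
from h import *
from pk import packrect
T=lambda: round(env.sense()["t"],2)
a=-.603; c=np.array([.4575,.2691])-.022*np.array([np.cos(a),np.sin(a)])
env.movel([c[0],c[1],-.005],Rot(a),rate=.15); print(T())
effector.grasp(60); print(env.sense()["gripper_width"],T())
env.movel([c[0],c[1],.045],rate=.25); env.movel(dw(-.15,0,.036),Rot(YAW),rate=.25); env.pause(.1); print(T())
s=env.sense(); shot("wm2"); t,y,sz=packrect("wm2",s["ee_pos"],s["tcp_rot"],.07,.1)
q=np.r_[t,0]-O; print("pack dock x,y",q@DX(),q@DY(),"yaw err",y-YAW,sz,"tool",(s["ee_pos"]-O)@DX(),(s["ee_pos"]-O)@DY(),s["ee_pos"][2],s["wrist_force"])
c,im,D=cam("wrist"),*(lambda z:(z["im"],z["D"]))(np.load("wm2.npz")); P=cloud(c,D); q=P-O; X,Y,Z=q@DX(),q@DY(),P[...,2]
m=(D>0)&(X>-.15)&(X<-.085)&(Z>.07)&(Z<.1)&(abs(Y)<.02); print("plane",np.linalg.lstsq(np.c_[X[m],Y[m],np.ones(m.sum())],Z[m],rcond=None)[0],np.median(Z[m]))
m=(D>0)&(X>-.045)&(X<0)&(Z>.07)&(Z<.09)&(abs(Y)<.05); print("cheek z",np.median(Z[m]))
w=(D>0)&(im.min(-1)>115)&(abs(Y)<.02)&(X>-.045)&(X<.0)&(abs(Z-.048)<.01); print("rail y",[Y[w&(abs(X-x)<.004)].mean() for x in(-.03,-.02,-.01)]); print(T())
E
```

```text
48.77
0.04960799410414452 49.48
50.51
pack dock x,y -0.12849323041546054 0.0009000881764023233 yaw err -0.0002070914385763345 (100.23171997070312, 77.80149841308594) tool -0.15062669582125893 0.0007707637787818483 0.03534142581351796 [ 0.4142 -0.0303 -2.8621]
plane [-0.0096  0.0056  0.0833] 0.08442098267283718
cheek z 0.07855721502024889
rail y [np.float64(0.00019894081184042628), np.float64(0.00022099218481731514), np.float64(nan)]
50.56<stdin>:13: RuntimeWarning: Mean of empty slice.
  ret = ret.dtype.type(ret / rcount)
```

```bash
python3 - <<'E'
from h import *
T=lambda: round(env.sense()["t"],2)
Z=.0322; f0=wf(); env.movel(dw(-.128,0,Z),rate=.12); print(wf()-f0,env.sense()["ee_pos"][2],T())
ok=True
for x in list(np.arange(-.122,-.084,.006))+[-.076,-.068]:
    env.movel(dw(x,0,Z),rate=.09); s=env.sense(); f=np.array(s["wrist_force"])-f0; q=s["ee_pos"]-O
    print(round(x,3),np.round([q@DX(),q@DY(),q[2]],4),"F",np.round([f@DX(),f@DY(),f[2]],1))
    if f@DX()<-9: ok=False; break
print(ok,T())
E
```

```text
[-0.1794 -0.1777  0.3177] 0.0319671387661354 50.89
-0.122 [-0.122   0.0001  0.0323] F [-0.3  0.   0.1]
-0.116 [-0.1155 -0.      0.0323] F [-0.6 -0.5 -0.2]
-0.11 [-0.1095 -0.      0.0322] F [-1.1 -0.5 -0. ]
-0.104 [-0.1035 -0.      0.0322] F [-1.4  0.2  0.6]
-0.098 [-0.0975 -0.      0.0322] F [-0.2  0.9 -0.1]
-0.092 [-0.0915 -0.      0.0322] F [-1.6  0.  -0. ]
-0.086 [-0.0855 -0.      0.0322] F [-1.4 -0.1  0. ]
-0.076 [-0.0754 -0.0001  0.0322] F [-0.9 -0.   0.6]
-0.068 [-0.0677 -0.      0.0322] F [-0.9  0.3 -0.9]
True 53.15
```

```bash
python3 - <<'E'
from h import *
T=lambda: round(env.sense()["t"],2)
effector.release(); env.movel(dw(-.116,0,.024),rate=.3); print(T())
effector.grasp(20); print(T(),env.sense()["gripper_width"]); f0=wf()
env.movel(dw(-.088,0,.024),rate=.1)
x=-.088; hist=[]
while x<-.044:
    s=env.sense(); f=np.array(s["wrist_force"])-f0; q=s["ee_pos"]-O
    print(round(x,3),np.round([q@DX(),q@DY(),q[2]],4),"F",np.round([f@DX(),f@DY(),f[2]],1))
    if f@DX()<-14: break
    x+=.002; env.movel(dw(x,0,.024),rate=.06)
print(T())
E
```

```text
54.22
55.57 0.0002401651833835486
-0.088 [-0.0879 -0.0002  0.0238] F [-1.5 -0.1 -1.6]
-0.086 [-0.0863  0.      0.0241] F [-1.3  0.8 -1. ]
-0.084 [-0.0841  0.      0.024 ] F [-0.7  0.8 -0.6]
-0.082 [-0.0819  0.      0.024 ] F [-1.  -0.9 -1.5]
-0.08 [-0.0797 -0.      0.024 ] F [-0.6  0.4  0.2]
-0.078 [-0.0782 -0.      0.0239] F [-2.7  0.2  0.4]
-0.076 [-0.0772 -0.0001  0.0239] F [-6.1 -1.   2.1]
-0.074 [-0.0752  0.      0.0238] F [-4.6 -0.4  1.5]
-0.072 [-0.0731 -0.      0.0238] F [-4.7  0.8  1.8]
-0.07 [-0.0707 -0.      0.0238] F [-4.7  0.  -0.1]
-0.068 [-0.0678 -0.0002  0.0238] F [-2.9  0.7 -1.8]
-0.066 [-0.0654 -0.0001  0.024 ] F [-3.2  0.1 -1.5]
-0.064 [-0.0632  0.      0.0241] F [-1.1 -0.9 -1.4]
-0.062 [-0.0612  0.0001  0.0242] F [-1.9 -0.4 -0.1]
-0.06 [-0.0594  0.0001  0.0241] F [-1.4 -0.4 -1. ]
-0.058 [-0.058   0.0001  0.024 ] F [-2.4  0.3 -0. ]
-0.056 [-0.0581  0.      0.0238] F [-6.6  0.1  3.1]
-0.054 [-0.0582 -0.0001  0.0237] F [-11.6  -0.2   8.4]
-0.052 [-0.0583 -0.0001  0.0236] F [-17.4  -1.8  11.7]
60.5
```

The pack went over the catches (x −78 to −68 mm) and met the stop 20 mm later, so it is home. Now I shut the flap.

```bash
python3 - <<'E'
from h import *
T=lambda: round(env.sense()["t"],2)
p=flap_tcp(1.6); env.movel([p[0],p[1],.026],rate=.3); effector.release(); print(T())
env.movel(p,rate=.15); f0=wf(); effector.grasp(15); print("w",env.sense()["gripper_width"],T())
for th in np.linspace(1.6,0,8)[1:]:
    env.movel(flap_tcp(th),rate=.2); f=wf()-f0; print(round(th,2),np.round([f@DX(),f@DY(),f[2]],1))
    if np.linalg.norm(f)>20: break
env.movel(flap_tcp(-.05),rate=.1); f=wf()-f0; print("end",np.round([f@DX(),f@DY(),f[2]],1),T())
im,D=viewer.read_camera("side"); save("side_f.png",im); np.savez("side_f.npz",im=im,D=D)
P=cloud(cam("side"),D); q=P-O; X,Y,Z=q@DX(),q@DY(),P[...,2]
m=(D>0)&(abs(Y)<.045)&(X<-.055)&(X>-.1)&(Z>.035)&(Z<.078)
print("flap face",m.sum(),np.linalg.lstsq(np.c_[Z[m],np.ones(m.sum())],X[m],rcond=None)[0],np.median(X[m]))
E
```

```text
62.31
w 0.02378351065056916 63.72
1.37 [-3.3  1.   2.4]
1.14 [-3.7  1.3  4. ]
0.91 [-4.3  2.   5.8]
0.69 [-3.9  0.2  7.8]
0.46 [-1.9  1.4  7. ]
0.23 [-0.4  0.8  4.7]
0.0 [1.8 1.4 3.6]
end [0.4 0.4 4.1] 65.72
flap face 489 [ 0.0028 -0.0697] -0.07028655162083146
```

```bash
python3 - <<'E'
from h import *
T=lambda: round(env.sense()["t"],2)
f0=wf(); env.movel(flap_tcp(0)+.009*DX(),rate=.08); env.pause(.1); f=wf()-f0; s=env.sense(); print(np.round([f@DX(),f@DY(),f[2]],1),(s["ee_pos"]-O)@DX(),T())
effector.release(); print(T()); env.movel(np.array(env.sense()["ee_pos"])+[0,0,.06],rate=.3)
im,D=viewer.read_camera("side"); save("side_g.png",im)
P=cloud(cam("side"),D); q=P-O; X,Y,Z=q@DX(),q@DY(),P[...,2]
m=(D>0)&(abs(Y)<.045)&(X<-.055)&(X>-.1)&(Z>.035)&(Z<.078)
print("flap face",m.sum(),np.linalg.lstsq(np.c_[Z[m],np.ones(m.sum())],X[m],rcond=None)[0],np.median(X[m]))
m=(D>0)&(abs(Y)<.011)&(X<-.05)&(X>-.1)&(Z>.085)&(Z<.12); print("tab",m.sum(),np.median(X[m]),Z[m].max(),T())
x,y=map(int,w2px(cam("side"),dw(-.03,0,.06))); cr=im[max(0,y-65):y+65,max(0,x-80):x+80]; save("s5.png",cv2.resize(cr,None,fx=4,fy=4))
E
```

```text
[-4.8 -0.1  3.4] -0.055132328692247407 66.12
67.2
flap face 506 [ 0.035  -0.0707] -0.06907754358036368
tab 115 -0.06881196431192799 0.11590635727222509 67.6
```

View pics/s5.png

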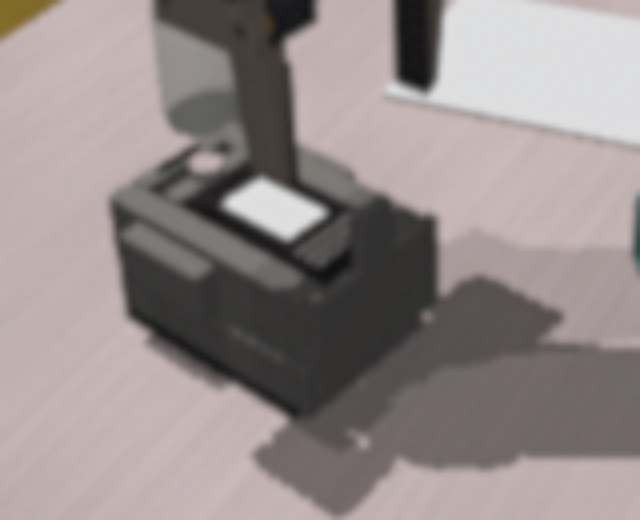

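The flap stands upright and shut at (385,290), the pack is flush in the bay at (280,215), and the gripper is clear above. At 67.6 s I hand it in.

```bash
python3 -c "
from h import *
print(workorder.finish_job())"
```

```text
the job is handed in; nothing more can be done
None
```

The pack is latched home in the dock and the flap is shut behind it, handed in at 67.6 of the 72 s; on the carry the pack's nose bumped the dock's cheek and twisted in the grip (about 8 N when I measured it), so I set it on the counter, regrasped it and slid it in straight.

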